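# Hang a board carrier on the cooling rail

## Task

Pull the press's tray fully out to its stop by its yellow paddle and leave it out, then take the orange board carrier from it. Hook it onto the open stretch of the cooling rail, at its left-hand end as the robot sees it, and slide it along under the ionising bar until its hook sits centred on the green band, then let go so that it hangs still and straight. Keep the carrier upright on the way, and leave the two blue carriers and everything else where they are.

Things in the scene. Friction and masses are not known exactly. Their poses are not given: they have to be found in the camera images.
- tray (a joint): the press's shuttle tray: slides out towards the robot along the press's -x; 0 = in, 0.16 m = out at its stop; about 4 N of friction (sizes in mm)
- tray_handle (a point): the tray's upright yellow paddle at its front edge, 30 (along the pull) x 14 (across) x 75 tall; this point is 20 below its top, on its centre; axes as the press's (sizes in mm)
- tray_floor (a point): centre of the top face of the grey tray (240 across, 240 deep, edge lips and a middle divider 10 high: two bays, their centres 117 apart); world height 28; moves with the tray (sizes in mm)
- press: white open gantry press, fixed; origin on the table under the gantry; front faces its -x. The overhead box spans x -70..+100, y +-155, z 220..295; columns at y +-145, x 10..100; black actuators on top up to z 355. With the tray in, the tray handle is at x -158, y 0 (sizes in mm)
- carrier: ORANGE board carrier with a green board, 0.2 kg, standing on its foot in one bay of the tray. Origin: underside of the foot, below the hook's seat; z up; its -x end (grip tab) points out of the press. Foot 150 (x) x 40 (y) x 10; plate x -71..+79, 10 thick in y (16 at the board), top edge at z 90; hook and black grip tab above it. 156 tall in all; balanced under the hook (sizes in mm)
- carrier_seat (a point): centre of the seat in the carrier's aluminium hook, 146 above its origin; rests on the rail's top when hung. The hook is an inverted U, 30 wide along y, 10 thick above the seat: shank on the -x side (x -18..-10), down to the plate; lip on the +x side (x 10..18) down to 22 below the seat; throat 20 wide; 34 free between the lip's lower edge and the plate (sizes in mm)
- carrier_grip (a point): centre of the carrier's black upright grip tab, at x -63, z 130 of the carrier, 20 below the tab's top; the tab is 24 (x) x 14 (y) and rises 60 above the plate; axes as the carrier's (sizes in mm)
- spare: BLUE carrier of the same shape and size with a grey board, stands in the tray's other bay (leave it there) (sizes in mm)
- hung: another BLUE carrier of the same shape, already hanging near the rail's right-hand (-y) end (leave it) (sizes in mm)
- rail: fixed cooling rail; origin on the table below its middle; front faces its -x. Rail: a bar 12 (x) x 16 (z) x 500 along y, top at z 240, end posts at y +-245; base plate x -55..+145, y +-270, 8 thick. Left of the ionising bar (y +40..+235) the rail is open above. Behind it two uprights at x 125, y -225 and -145, 310 tall, carry arms over it at z 308..320 (sizes in mm)
- bar (a point): centre of the underside of the grey ionising bar above and in front of the rail's right-hand part; in the rail's frame the bar spans x -58..-8, y -240..+30, z 268..308: only 28 above the rail's top, so the hook cannot be lifted on or off there (sizes in mm)
- mark: green band 50 wide painted round the rail, with a matching green band 50 wide round the ionising bar straight above it; origin at the centre of the rail's top, axes as the rail's (y along the rail) (sizes in mm)
- flux: white bottle 48 dia x 125 tall, origin underside (bystander) (sizes in mm)
- parts_tray: black open parts tray 110 x 150 x 28, origin underside (bystander) (sizes in mm)
- spool: blue spool 64 dia x 50, origin underside (bystander) (sizes in mm)
- driver: red screwdriver 170 long lying on the table along its x, origin underside (bystander) (sizes in mm)
- bin: blue open bin 90 x 120 x 50 standing on the base plate below the rail, origin underside (bystander) (sizes in mm)

How it is judged:
On the way, in this order (a step that is already met when the one before it is completed fails the run):
1. the tray is pulled out to its stop (value of joint tray above 0.152 m), for 0.2 s.
2. the orange carrier is hooked on the open left-hand stretch of the rail (x of carrier_seat in the frame of rail between -0.009 and 0.009 m and z of carrier_seat in the frame of rail between 0.234 and 0.246 m and y of carrier_seat in the frame of rail above 0.04 m), for 0.2 s.
At the end, for the whole second after the job is handed in: Orange carrier hangs seated on the rail (6 mm in height, 9 mm across), hook centred on the green band within 10 mm, straight within 0.12 rad, at rest; tray over 145 mm out; one blue carrier still stands in the tray, the other hangs within 20 mm of its start (x of carrier_seat in the frame of rail between -0.009 and 0.009 m and z of carrier_seat in the frame of rail between 0.234 and 0.246 m and y of carrier_seat in the frame of mark between -0.01 and 0.01 m and angle between carrier's own z axis and vertical below 0.12 rad and linear speed of carrier below 0.02 m/s and angular speed of carrier below 0.15 rad/s and value of joint tray above 0.145 m and angle between spare's own z axis and vertical below 0.1 rad and z of spare in the frame of tray_floor between -0.006 and 0.006 m and distance of hung from where it was at the start of the episode below 0.02 m); the robot touches nothing.
It fails at once if the orange carrier is tipped more than 0.6 rad (angle between carrier's own z axis and vertical above 0.6 rad).
It fails at once if the blue carrier in the tray is tipped or lifted off (angle between spare's own z axis and vertical above 0.3 rad or z of spare in the frame of tray_floor above 0.03 m).
It fails at once if the hanging blue carrier is moved more than 30 mm (distance of hung from where it was at the start of the episode above 0.03 m).
It fails at once if the flux bottle, parts tray, spool, screwdriver or blue bin is moved more than 30 mm (distance of any of flux, parts_tray, spool, driver, bin from where it was at the start of the episode above 0.03 m).
It also fails if it takes over 67 s, if anything falls off the work surface, if the arm or the gripper's body presses on something with over 40 N, if the wrist force passes 120 N, or if a joint passes its speed limit or range.

## Robot

A 6-joint arm with a two-finger parallel gripper is mounted at the origin on the work surface. World frame = base frame: x ahead of the robot, y to its left, z up, the work surface at z = 0. Lengths are in m, angles in rad, forces in N, time in s.
With the tool pointing down it reaches from about 0.3 to 0.825 m from the base axis. Payload 5.4 kg.
Tool frame: the origin (TCP) lies at the very end of the fingers, on their centre line; the grasp point (between the pads) lies 19 mm behind it; z points along the fingers, y is the line along which they close (so a half turn about z gives the same grasp; the last joint's range is limited). The gripper opens to 92 mm and grips with 3 to 60 N. Pads are 20 mm wide; open, the fingers measure 128 mm over their backs; the gripper's body (75 mm by 189 mm) begins 69 mm behind the grasp point.
Start: joints at [-1.534, 0.158, 1.597, -0, 1.386, -0.21], TCP at [0.14, -0.558, 0.215] pointing down, gripper open.
Joint ranges: [-2.91, 2.91], [-0.94, 2.29], [0.18, 2.7], [-1.29, 4.43], [0.17, 2.64], [-3, 3]. Speed limits (rad/s): [2.57, 2.57, 3.14, 3.14, 3.14, 3.14].

## Interface

Orientations are given as a unit quaternion [x, y, z, w].
In Python, from rig import read_state, vision, job, outline_of gives the robot as it stands.
- The arm moves only by the shell command python3 -m inch 'ROWS'. ROWS is JSON, one flat list of numbers, 7 for each row, row after row: the gripper command: -1 is shut, 1 is fully open, values between are in proportion, then the shift along the tool's x, y, z in mm, then the turn, a rotation vector about the tool's x, y, z in degrees. In form: [fingers, x, y, z, rx, ry, rz, fingers, x, y, z, rx, ry, rz, ...]. A call has 1 to 10 rows; each row shifts and turns the commanded pose from where the row before left it, along the tool's axes as they then stand; what a row does not reach is not made up. A row lasts 1/10 s, in which the tool goes at most 50 mm and 8.59 degrees, less where a joint would pass 70% of its speed; a pose out of reach is approached as far as the arm can. A call with a gripper value outside its range is refused whole. The fingers move at their own pace and stop on an object; the grip force is fixed at half the most. Time passes only in rows, so rows that do not move let the fingers close. It gives the time, the measured TCP pose, the force, the opening and the grip force at its end, in the units of the state.
- read_state(): the state, without advancing time (a new reading comes with each control period).
- vision.camera(name): name is "scene" or "top" or "wrist"; returns the picture (400x640x3 uint8, red, green, blue); there is no depth.
- vision.camera_params(name): a dict with "fovy" (degrees; the focal length in pixels is half the picture's height over the tangent of half this angle, whatever the lens; pixels are square), "cx", "cy" (the principal point, pixels), "R" (3x3) and "t" (3): a world point X has camera coordinates R X + t; the wrist camera has in their place "mount" (4x4, takes a point from camera to tool coordinates, whose origin is the TCP and whose axes are the flange's). Camera axes: x right, y down, z forward; pixel columns grow to the right and rows downward; lengths in m; the calibration is good to about 2 mm. A picture is of the moment at which its call begins: read the wrist's pose just before it. camera_params takes no time and is no camera call.
- job.job_done(): hands the job in; it is judged then, once.
Trained networks look in the newest picture that a camera, given by its name, has taken for a name from the list of things; names that differ only in an ending like _2 or _b are one class to them, and where a whole thing is asked for, a point or a joint stands for the part that bears it (a point fixed in the world has none). Each returns a list of dicts, best first, with "confidence" (0 to 1); they miss things now and then, are a little off and sometimes report something else, mostly with a low value. They report only what shows in the picture. A call takes as long as a camera call.
- outline_of(camera, name): "mask" (400x640 bool, what is visible of it) and "bbox" ([left, top, width, height] in pixels, round what is visible of it).
The state is a dict: "time": time; "joint_pos": joint angles; "qvel": joint speeds; "joint_efforts": joint torques, N m; "eef_pos": TCP position; "ee_rot": TCP orientation; "ft_force": force on the tool from outside, world axes, zero at the start; "wrist_torque": the same for the moment, N m; "finger_gap": opening from 0.0 (shut) to 1.0 (fully open); "gripper_force": force on a finger pad.
Only numpy, scipy, OpenCV 4.12 (cv2) and the standard library are available. Lean on these libraries where they do the work, as an engineer would, in place of code of your own. Each camera call takes 0.05 s, during which the arm holds its last target. There are 200 camera calls.

## Working session

There is one attempt and no reset: what is moved stays moved. The work goes in short steps, Python scripts to look and compute and a shell command to move; the robot and the scene stay as the last step left them, time stands still between calls to the robot, and variables do not carry over. Pictures are saved under pics/ and viewed, at most 10 in all, crops included, and the job is handed in when it is done.

```bash
ls; mkdir -p pics; cat > h.py <<'E'
import numpy as np, cv2
from rig import read_state, vision, job, outline_of
from scipy.spatial.transform import Rotation as Ro
def params(c):
    p=vision.camera_params(c); f=200/np.tan(np.radians(p["fovy"])/2); return p,f
def ray(c,uv,st=None):
    p,f=params(c)
    d=np.array([(uv[0]-p["cx"])/f,(uv[1]-p["cy"])/f,1.])
    if "mount" in p:
        M=np.array(p["mount"]);R=Ro.from_quat(st["ee_rot"]).as_matrix()
        return R@M[:3,3]+np.array(st["eef_pos"]), R@M[:3,:3]@d
    R=np.array(p["R"]);t=np.array(p["t"]);return -R.T@t, R.T@d
def atz(c,uv,z,st=None):
    o,d=ray(c,uv,st);return o+d*(z-o[2])/d[2]
def proj(c,X,st=None):
    p,f=params(c);X=np.array(X,float)
    if "mount" in p:
        M=np.array(p["mount"]);R=Ro.from_quat(st["ee_rot"]).as_matrix()
        x=M[:3,:3].T@(R.T@(X-st["eef_pos"])-M[:3,3])
    else: x=np.array(p["R"])@X+p["t"]
    return x[:2]/x[2]*f+[p["cx"],p["cy"]]
def snap(c,n):
    st=read_state();im=vision.camera(c);cv2.imwrite(f"pics/{n}.png",im[:,:,::-1]);return st,im
E
python3 - <<'E'
from h import *
for c in("scene","top"):
    snap(c,c+"0"); p,f=params(c);print(c,f,np.round(-np.array(p["R"]).T@p["t"],3),np.round(p["R"],2).tolist())
    for n in["tray_handle","carrier","spare","hung","mark","rail","press","bar","carrier_grip"]:
        try:
            r=outline_of(c,n)
            for o in r[:2]:
                ys,xs=np.nonzero(o["mask"]);print(n,round(o["confidence"],2),o["bbox"],xs.mean().round(1),ys.mean().round(1))
        except Exception as e: print(n,e)
print(vision.camera_params("wrist")["mount"], read_state()["ee_rot"])
E
```

```text
pics
scene 440.79101656918846 [-0.097  0.722  1.067] [[-0.77, -0.63, 0.01], [-0.42, 0.51, -0.75], [0.47, -0.58, -0.66]]
tray_handle 0.8 [152.6, 232.4, 106.6, 81.8] 207.8 277.5
carrier 0.74 [198.2, 218.9, 40.3, 48.5] 218.4 241.5
spare 0.63 [166.4, 242.9, 46.0, 47.1] 189.7 265.6
hung 0.67 [348.0, 128.8, 36.6, 40.8] 368.4 146.7
mark 0.65 [321.8, 124.7, 22.6, 21.0] 335.0 134.3
rail 0.96 [238.4, 84.0, 148.5, 156.9] 320.1 172.8
rail 0.39 [317.2, 268.2, 45.3, 30.2] 335.1 279.5
press 0.88 [106.4, 156.6, 158.6, 165.9] 182.0 235.4
bar 0.68 [239.9, 88.8, 148.9, 153.4] 320.3 172.2
carrier_grip 0.62 [194.8, 217.9, 47.0, 47.7] 218.4 242.0
top 421.87716381141894 [ 0.341 -0.073  1.293] [[-0.01, -1.0, 0.0], [-0.98, 0.01, -0.18], [0.18, -0.0, -0.98]]
tray_handle 0.68 [173.8, 140.6, 80.1, 61.8] 212.7 172.4
tray_handle 0.46 [433.6, 145.7, 36.2, 61.7] 447.2 180.1
carrier 0.87 [218.4, 143.6, 18.2, 30.6] 228.1 157.5
carrier 0.21 [275.0, 240.7, 16.2, 30.1] 282.1 253.9
spare 0.94 [176.2, 148.5, 28.2, 26.7] 191.5 159.7
spare 0.69 [432.1, 260.8, 26.6, 19.4] 444.8 270.8
hung 0.7 [432.5, 147.4, 39.1, 59.2] 447.3 180.4
hung 0.32 [219.7, 142.7, 18.2, 31.6] 228.4 157.9
mark 0.95 [373.9, 144.9, 22.2, 25.9] 384.0 159.2
rail 0.61 [283.4, 102.1, 200.7, 102.4] 384.6 156.2
press 0.96 [117.3, 67.3, 144.1, 133.9] 195.2 127.2
bar 0.71 [280.3, 100.8, 206.2, 104.2] 384.8 156.3
bar 0.63 [170.9, 144.8, 81.8, 58.0] 213.0 172.6
carrier_grip 0.87 [217.4, 142.6, 19.7, 29.3] 228.3 157.7
[[-6.93837293e-04 -9.61395775e-01 -2.75168461e-01  7.71805375e-02]
 [ 9.99999440e-01 -8.86902131e-04  5.77199350e-04 -1.16521859e-03]
 [-7.98964511e-04 -2.75167907e-01  9.61395852e-01 -1.70437147e-01]
 [ 0.00000000e+00  0.00000000e+00  0.00000000e+00  1.00000000e+00]] [ 9.92392795e-01  1.23111902e-01  1.33245401e-05 -1.15374998e-05]
```

```bash
python3 - <<'E'
import cv2
im=cv2.imread("pics/top0.png")[60:310,100:500];cv2.imwrite("pics/t0c.png",cv2.resize(im,None,fx=2,fy=2,interpolation=cv2.INTER_CUBIC))
im=cv2.imread("pics/scene0.png")[70:340,90:400];cv2.imwrite("pics/s0c.png",cv2.resize(im,None,fx=2,fy=2,interpolation=cv2.INTER_CUBIC))
E
```

```text
(no output)
```

View pics/t0c.png

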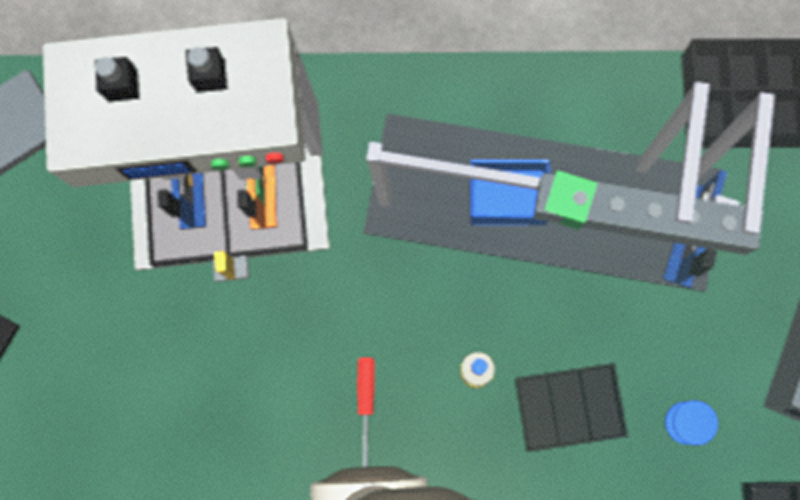

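View pics/s0c.png

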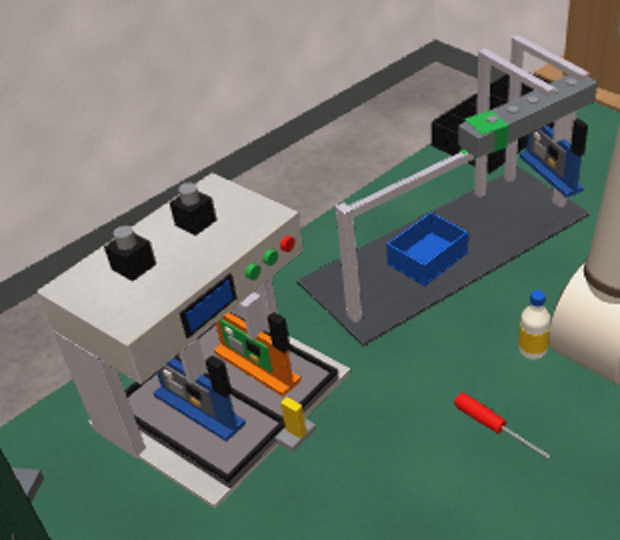

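```bash
cat >> h.py <<'E'
def tri(a,b):
    (o1,d1),(o2,d2)=a,b
    A=np.stack([d1,-d2],1);s=np.linalg.lstsq(A,o2-o1,rcond=None)[0]
    p,q=o1+s[0]*d1,o2+s[1]*d2;return (p+q)/2,np.linalg.norm(p-q)
def hsv(im,lo,hi): return cv2.inRange(cv2.cvtColor(im,cv2.COLOR_RGB2HSV),lo,hi)
E
python3 - <<'E'
from h import *
T=lambda x,y:(100+x/2,60+y/2); S=lambda x,y:(90+x/2,70+y/2)
pt={"paddle top":(T(223,255),S(293,403)),"postL":(T(374,150),S(346,209)),"orange tabtop":(T(243,200),S(279,318)),"blue tabtop":(T(166,199),S(218,362)),
"hung tabtop":(T(706,262),S(580,125))}
for k,(a,b) in pt.items(): print(k,*tri(ray("top",a),ray("scene",b)), atz("top",a,.188))
for n,u in [("trayFL",(152,265)),("trayFR",(306,246)),("midlip",(230,256))]: print(n,atz("top",T(*u),.038))
for n,u in [("bar FR",(756,248)),("barFL",(537,212)),("barBL",(545,177)),("bar g1",(548,215)),("g2",(590,223)),("g3",(556,173)),("g4",(597,181))]: print(n,atz("top",T(*u),.308))
for n,u in [("railL",(375,150)),("railR",(540,182))]: print(n,atz("top",T(*u),.24))
for n,u in [("plateBL",(387,116)),("plateFL",(366,233)),("FR",(706,290))]: print(n,atz("top",T(*u),.008))
for n,u in [("boxBL",(43,46)),("boxBR",(287,20))]: print(n,atz("top",T(*u),.295))
E
```

```text
paddle top [0.59148357 0.24148682 0.07964193] 0.006050188949381712 [0.57148284 0.21507274 0.188     ]
postL [0.69755153 0.00900849 0.237399  ] 0.004817756787654246 [0.71651551 0.0142043  0.188     ]
orange tabtop [0.65091713 0.19407412 0.17525117] 0.0003413835391772081 [0.64723357 0.19092854 0.188     ]
blue tabtop [0.65451651 0.30099445 0.17140018] 0.001037998599377821 [0.64943283 0.29512707 0.188     ]
hung tabtop [ 0.54750134 -0.41244798  0.24033217] 0.0017302154483346903 [ 0.55697628 -0.42978766  0.188     ]
trayFL [0.58814549 0.36107026 0.038     ]
trayFR [0.61578653 0.12845845 0.038     ]
midlip [0.60115093 0.24345975 0.038     ]
bar FR [ 0.55007072 -0.45173662  0.308     ]
barFL [ 0.59633294 -0.19170013  0.308     ]
barBL [ 0.6399507  -0.20263351  0.308     ]
bar g1 [ 0.59251722 -0.20481293  0.308     ]
g2 [ 0.58224928 -0.25489156  0.308     ]
g3 [ 0.64488443 -0.21612556  0.308     ]
g4 [ 0.63443925 -0.26543664  0.308     ]
railL [0.69882733 0.00881401 0.24      ]
railR [ 0.65393087 -0.20494126  0.24      ]
plateBL [0.83446376 0.00787534 0.008     ]
plateFL [0.64240362 0.04000506 0.008     ]
FR [ 0.5481663  -0.48516435  0.008     ]
boxBL [0.82068294 0.42501839 0.295     ]
boxBR [0.85368058 0.11748897 0.295     ]
```

```bash
cat >> h.py <<'E'
def Rt(yaw,tilt):
    c,s=np.cos(yaw),np.sin(yaw);t=np.radians(tilt)
    z=np.array([c*np.sin(t),s*np.sin(t),-np.cos(t)]);x=np.array([c*np.cos(t),s*np.cos(t),np.sin(t)])
    return np.stack([x,np.cross(z,x),z],1)
def plan(p,yaw=None,tilt=None,grasp=True):
    st=read_state();R0=Ro.from_quat(st["ee_rot"]).as_matrix()
    R1=R0 if yaw is None else Rt(yaw,tilt);p=np.array(p,float)
    if grasp:p=p-0+R1[:,2]*.019
    d=p-np.array(st["eef_pos"])
    print("t",round(st["time"],1),"d world",(d*1e3).round(),"| old tool",(R0.T@d*1e3).round(1),"| rot",np.degrees(Ro.from_matrix(R0.T@R1).as_rotvec()).round(2),"| new tool",(R1.T@d*1e3).round(1))
E
python3 - <<'E'
from h import *
plan([.42,.21,.30],.247,0,False)
print(np.degrees(Ro.from_matrix(Rt(.247,0).T@Rt(.113,45)).as_rotvec()))
for n,u in [("flux",(478,368))]: print(n,atz("top",(100+u[0]/2,60+u[1]/2),.125))
E
python3 -m inch '[1,0,0,-40,0,0,0, 1,20,-45,-5,0,0,0, 1,20,-45,-5,0,0,0, 1,20,-45,-5,0,0,0]'
```

```text
t 1.0 d world [280. 768.  85.] | old tool [ 458.6 -676.   -85.4] | rot [-0.   -0.   -0.01] | new tool [ 458.7 -675.9  -85.4]
[-3.01490509 44.93123044  7.27862477]
flux [ 0.42280387 -0.12619068  0.125     ]
time: 1.4
eef_pos: [0.1658, -0.4106, 0.2699]
ee_rot: [0.992, 0.123, 0.0, 0.0]
ft_force: [-0.3, 0.1, 0.3]
finger_gap: 1.0
gripper_force: 0.0
```

```bash
python3 -m inch '[1,29,-39,-2,0,0,0,1,29,-39,-2,0,0,0,1,29,-39,-2,0,0,0,1,29,-39,-2,0,0,0,1,29,-39,-2,0,0,0,1,29,-39,-2,0,0,0,1,29,-39,-2,0,0,0,1,29,-39,-2,0,0,0,1,29,-39,-2,0,0,0]'
python3 -m inch '[1,29,-39,-2,0,0,0,1,29,-39,-2,0,0,0,1,29,-39,-2,0,0,0,1,29,-39,-2,0,0,0,1,0,0,0,-0.5,7.49,1.21,1,0,0,0,-0.5,7.49,1.21,1,0,0,0,-0.5,7.49,1.21,1,0,0,0,-0.5,7.49,1.21,1,0,0,0,-0.5,7.49,1.21,1,0,0,0,-0.5,7.49,1.21]'
python3 - <<'E'
from h import *
plan([.5915,.2415,.060],.113,45)
plan([.53,.235,.12],.113,45)
print(read_state()["joint_pos"])
E
```

```text
time: 2.3
eef_pos: [0.3334, -0.0059, 0.2881]
ee_rot: [0.992, 0.123, 0.001, 0.001]
ft_force: [1.1, -0.9, 0.3]
finger_gap: 0.998
gripper_force: 0.0
time: 3.3
eef_pos: [0.4134, 0.1763, 0.2956]
ee_rot: [0.922, 0.051, 0.382, -0.02]
ft_force: [-17.1, -2.0, 9.0]
finger_gap: 1.001
gripper_force: 0.0
t 3.3 d world [ 191.   67. -249.] | old tool [-36.3 -45.7 315.8] | rot [ 0.19 -0.01 -0.07] | new tool [-36.3 -44.7 315.9]
t 3.3 d world [ 130.   60. -189.] | old tool [-37.6 -45.9 229.6] | rot [ 0.19 -0.01 -0.07] | new tool [-37.6 -45.2 229.7]
[ 0.1600636  -0.94475     2.42523944 -0.04753785  0.87681414  1.63581191]
```

```bash
python3 -m inch '[1,0,0,30,0,0,0,1,-9,-11,40,0,0,0,1,-9,-11,40,0,0,0,1,-9,-11,40,0,0,0,1,-9,-11,40,0,0,0,1,0,0,20,0,0,0,1,0,0,0,0,0,0]'
python3 - <<'E'
from h import *
st,im=snap("wrist","w1"); print(read_state()["joint_pos"])
for n in ["tray_handle","carrier","carrier_grip","spare"]:
    for o in outline_of("wrist",n)[:2]: print(n,o["confidence"],o["bbox"])
m=hsv(im,(22,120,100),(35,255,255));c=cv2.boundingRect(m);print(c)
ex=[.5915,.2415,.08];print(proj("wrist",ex,st))
plan([.5915,.2415,.060],.113,45)
E
```

```text
time: 4.0
eef_pos: [0.5289, 0.2327, 0.1175]
ee_rot: [0.924, 0.052, 0.378, -0.019]
ft_force: [0.4, 1.3, -0.1]
finger_gap: 1.0
gripper_force: 0.0
[ 0.26968256 -0.13970928  2.30686897 -0.5163915   0.23152057  2.18723969]
tray_handle 0.6 [162.5, 9.0, 292.4, 236.1]
carrier 0.79 [352.6, 2.2, 75.6, 164.0]
carrier_grip 0.9 [353.6, 0.0, 73.6, 161.1]
spare 0.69 [199.6, 0.2, 86.1, 151.8]
(76, 40, 488, 334)
[317.87411134 179.74236406]
t 4.2 d world [ 75.  10. -77.] | old tool [ -1.1  -1.6 107.4] | rot [ 0.16  0.   -0.03] | new tool [ -1.1  -1.3 107.4]
```

View pics/w1.png

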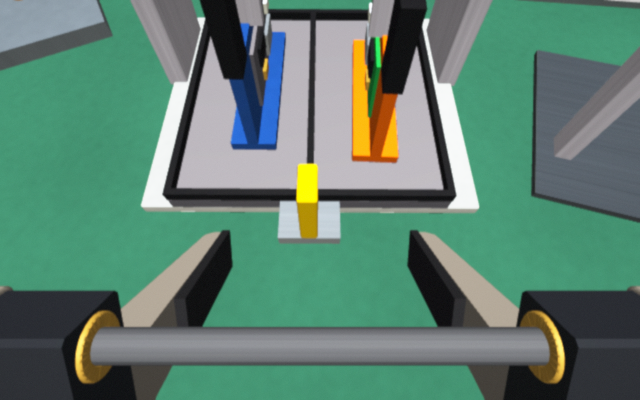

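```bash
python3 -m inch '[1,0,0,-20,0,-5,0,1,0,0,0,0,-5,0,1,0,0,0,0,-5,0,1,0,0,0,0,-5,0,1,0,0,0,0,-5,0,1,0,0,0,0,0,0]'
python3 - <<'E'
from h import *
st,im=snap("wrist","w2"); print(read_state()["joint_pos"])
m=hsv(im,(26,160,80),(33,255,255))
n,l,s,c=cv2.connectedComponentsWithStats(m)
for i in range(1,n):
    if s[i,4]>100: print(s[i],c[i])
print(proj("wrist",[.5915,.2415,.083],st))
for z in(.08,.085):
  for u in [(318,180)]: pass
plan([.5915,.2415,.060],.113,20)
cv2.imwrite("pics/w2c.png",im[60:330,150:500,::-1])
E
```

```text
time: 4.85
eef_pos: [0.521, 0.231, 0.1375]
ee_rot: [0.982, 0.053, 0.18, -0.008]
ft_force: [0.8, 0.1, 0.7]
finger_gap: 1.0
gripper_force: 0.0
[ 0.23335738 -0.03499242  2.00611412 -0.06630746  0.81305009  1.73298333]
[295 125  21  43 851] [305.45475911 146.21386604]
[316.16369715 137.45794928]
t 4.9 d world [ 78.  11. -94.] | old tool [ 40.9  -3.3 115.8] | rot [ 0.33 -0.72 -0.23] | new tool [ 42.3  -2.5 115.3]
```

View pics/w2c.png

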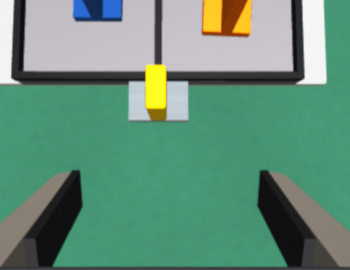

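```bash
python3 - <<'E'
from h import *
st=read_state()
a=atz("wrist",(305.5,146),.083,st);print(a,atz("wrist",(305.5,126),.083,st),atz("wrist",(305.5,167),.083,st))
plan([a[0],a[1],.060],.113,20)
E
```

```text
[0.58292081 0.24787625 0.083     ] [0.59675711 0.24940278 0.083     ] [0.5685324 0.2462888 0.083    ]
t 4.9 d world [ 70.  18. -94.] | old tool [ 33.6 -10.6 113. ] | rot [ 0.33 -0.72 -0.23] | new tool [ 35.   -9.8 112.6]
```

```bash
python3 -m inch '[1,12,-5,30,0,0,0,1,12,-5,30,0,0,0,1,10,0,25,0,0,0,1,0,0,27,0,0,0,1,0,0,0,0,0,0,-1,0,0,0,0,0,0,-1,0,0,0,0,0,0,-1,0,0,0,0,0,0,-1,0,0,0,0,0,0,-1,0,0,0,0,0,0]'
python3 - <<'E'
from h import *
g=Ro.from_quat(read_state()["ee_rot"]).as_matrix()
v=np.array([-np.cos(.113),-np.sin(.113),0]);print(g.T@v*160)
E
```

```text
time: 5.9
eef_pos: [0.5877, 0.2479, 0.0414]
ee_rot: [0.983, 0.053, 0.178, -0.007]
ft_force: [0.4, -0.4, -0.3]
finger_gap: 0.588
gripper_force: 0.0
[-149.87777799    0.83172774  -55.99964192]
```

```bash
python3 -m inch '[-1,0,0,0,0,0,0,-1,0,0,0,0,0,0,-1,0,0,0,0,0,0,-1,0,0,0,0,0,0,-1,0,0,0,0,0,0,-1,0,0,0,0,0,0]'
python3 -m inch '[-1,-4.7,0,-1.7,0,0,0,-1,-9.4,0,-3.5,0,0,0,-1,-9.4,0,-3.5,0,0,0,-1,-9.4,0,-3.5,0,0,0,-1,-9.4,0,-3.5,0,0,0,-1,-9.4,0,-3.5,0,0,0,-1,-9.4,0,-3.5,0,0,0,-1,-9.4,0,-3.5,0,0,0]'
```

```text
time: 6.5
eef_pos: [0.5875, 0.2474, 0.0404]
ee_rot: [0.983, 0.053, 0.177, -0.007]
ft_force: [0.3, -2.7, 0.4]
finger_gap: 0.152
gripper_force: 30.0
time: 7.3
eef_pos: [0.5126, 0.2394, 0.0404]
ee_rot: [0.983, 0.053, 0.178, -0.007]
ft_force: [5.4, -2.2, -4.6]
finger_gap: 0.15
gripper_force: 30.0
```

```bash
python3 -m inch '[-1,-9.4,0,-3.5,0,0,0,-1,-9.4,0,-3.5,0,0,0,-1,-9.4,0,-3.5,0,0,0,-1,-9.4,0,-3.5,0,0,0,-1,-9.4,0,-3.5,0,0,0,-1,-9.4,0,-3.5,0,0,0,-1,-9.4,0,-3.5,0,0,0,-1,-6,0,-2.2,0,0,0,-1,-2.8,0,-1,0,0,0,-1,0,0,0,0,0,0]'; python3 -c "from h import *;print(read_state()['joint_pos'])"
```

```text
time: 8.3
eef_pos: [0.433, 0.2309, 0.0404]
ee_rot: [0.983, 0.053, 0.177, -0.007]
ft_force: [-2.8, -4.1, 4.3]
finger_gap: 0.148
gripper_force: 30.0
[ 0.28811307 -0.06192435  2.25322642 -0.11832311  0.60385063  1.83626067]
```

```bash
python3 -m inch '[-1,-3.7,0,-1.4,0,0,0,-1,-2.8,0,-1,0,0,0,-1,0,0,0,0,0,0,-1,0,0,0,0,0,0]'
```

```text
time: 8.7
eef_pos: [0.4295, 0.2305, 0.0409]
ee_rot: [0.982, 0.053, 0.18, -0.008]
ft_force: [22.5, -0.4, -23.5]
finger_gap: 0.153
gripper_force: 30.0
```

```bash
python3 -m inch '[1,0,0,0,0,0,0,1,0,0,0,0,0,0,1,0,0,0,0,0,0,1,0,0,0,0,0,0,1,0,0,0,0,0,0,1,0,0,0,0,0,0]'
python3 -m inch '[1,0,0,-20,0,0,0,1,0,0,-40,0,0,0,1,0,0,-40,0,0,0,1,0,10,-40,0,0,0,1,0,20,-20,0,4,0,1,0,20,0,0,4,0,1,0,0,0,0,4,0,1,0,0,0,0,3,0,1,0,0,0,0,0,0]'
python3 - <<'E'
from h import *
st,im=snap("wrist","w3"); print(st["joint_pos"],proj("wrist",[.492,.176,.178],st))
for n in ["carrier","carrier_grip"]:
    for o in outline_of("wrist",n)[:1]: print(n,o["confidence"],o["bbox"])
plan([.492,.176,.158],.113,35)
E
```

```text
time: 9.3
eef_pos: [0.4267, 0.2304, 0.0405]
ee_rot: [0.983, 0.053, 0.177, -0.007]
ft_force: [0.3, -0.1, 0.3]
finger_gap: 0.65
gripper_force: 0.0
time: 10.2
eef_pos: [0.3755, 0.1752, 0.1895]
ee_rot: [0.951, 0.052, 0.304, -0.014]
ft_force: [-0.3, 0.0, -0.7]
finger_gap: 0.999
gripper_force: 0.0
[ 0.1795951  -0.88615168  2.5387306  -0.05925543  0.87325481  1.66472475] [338.4362885   75.76363712]
carrier 0.78 [307.8, 2.1, 46.5, 170.9]
carrier_grip 0.74 [308.8, 1.8, 46.2, 169.4]
t 10.3 d world [126.   2. -49.] | old tool [ 74.1  11.6 112.4] | rot [ 0.39 -0.4  -0.08] | new tool [ 74.9  12.4 111.8]
```

View pics/w3.png

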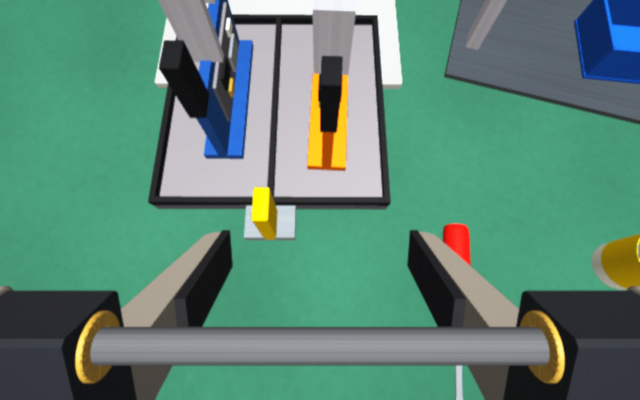

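```bash
python3 - <<'E'
from h import *
st=read_state()
for u in [(331,66),(331,57),(331,76)]: print(atz("wrist",u,.178,st))
a=atz("wrist",(331,66),.178,st)
plan([a[0],a[1],.156],.113,35)
E
```

```text
[0.50179367 0.18196191 0.178     ]
[0.50917547 0.18267655 0.178     ]
[0.49376639 0.18118478 0.178     ]
t 10.3 d world [136.   8. -51.] | old tool [ 81.4   6.7 120.1] | rot [ 0.39 -0.4  -0.08] | new tool [ 82.3   7.6 119.4]
```

```bash
python3 -m inch '[1,30,3,20,0,0,0,1,30,3,20,0,0,0,1,18,1.5,7,0,0,0,1,0,0,30,0,0,0,1,0,0,25,0,0,0,1,0,0,15,0,0,0,1,0,0,0,0,0,0,-1,0,0,0,0,0,0,-1,0,0,0,0,0,0,-1,0,0,0,0,0,0]'
python3 -m inch '[-1,0,0,0,0,0,0,-1,0,0,0,0,0,0,-1,0,0,0,0,0,0,-1,0,0,0,0,0,0,-1,0,0,0,0,0,0,-1,0,0,0,0,0,0,-1,0,0,0,0,0,0,-1,0,0,0,0,0,0]'
python3 - <<'E'
from h import *
st,im=snap("wrist","w4"); print(st["joint_pos"])
snap("top","t4"); 
a=im[100:400,160:480];b=cv2.imread("pics/t4.png")[130:280,150:350]
cv2.imwrite("pics/c4.png",np.hstack([a[:,:,::-1],cv2.resize(b,(400,300))]))
E
```

```text
time: 11.35
eef_pos: [0.5084, 0.182, 0.1417]
ee_rot: [0.951, 0.052, 0.305, -0.014]
ft_force: [-0.2, -0.7, -0.4]
finger_gap: 0.761
gripper_force: 0.0
time: 12.15
eef_pos: [0.508, 0.1817, 0.1405]
ee_rot: [0.951, 0.052, 0.304, -0.014]
ft_force: [-0.1, 0.2, -0.5]
finger_gap: 0.15
gripper_force: 30.0
[ 0.12957287 -0.28406466  2.29713077 -0.03379212  0.51076757  1.61541312]
```

View pics/c4.png

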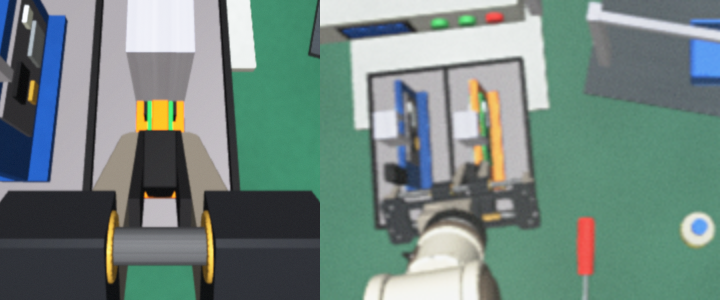

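```bash
python3 - <<'E'
from h import *
st=read_state();R=Ro.from_quat(st["ee_rot"]).as_matrix()
w=[atz("wrist",(x,152),.184,st) for x in(287,320,353)];print(w,np.linalg.norm(w[0]-w[2]))
pc=np.array([np.cos(.113),np.sin(.113),0])
seat=w[1]+.018*pc-[0,0,.010];grip=st["eef_pos"]-.019*R[:,2]
print(seat,grip,(seat-grip)@pc)
# yaw of tool
print(np.arctan2(R[1,0],R[0,0]))
E
python3 -m inch '[-1,4.1,0,-2.9,0,0,0,-1,8.2,0,-5.7,0,0,0,-1,8.2,0,-5.7,0,0,0,-1,8.2,0,-5.7,0,0,0,-1,0,0,0,0,0,0]'
python3 - <<'E'
from h import *
st,im=snap("scene","s5");print(st["joint_pos"])
E
```

```text
[array([0.53937965, 0.20051071, 0.184     ]), array([0.5409539 , 0.18621382, 0.184     ]), array([0.54252991, 0.17190086, 0.184     ])] 0.0287827702196385
[0.5588391  0.18824349 0.174     ] [0.49703699 0.18062992 0.15600133] 0.062266451757872196
0.11099219557396339
time: 12.75
eef_pos: [0.5215, 0.1834, 0.1764]
ee_rot: [0.951, 0.052, 0.306, -0.014]
ft_force: [0.2, 0.6, -2.6]
finger_gap: 0.153
gripper_force: 30.0
[ 0.1292323  -0.30486482  2.23649096 -0.02944451  0.58769635  1.61009496]
```

```bash
python3 - <<'E'
from h import *
st=read_state();R0=Ro.from_quat(st["ee_rot"]).as_matrix()
ex=np.array([.984,-.177,0]);ey=np.array([.177,.984,0]);m=np.array([.646,-.241,0])
s=m+.145*ey-.12*ex;g=s-.062*ex;g[2]=.253
plan(g,-.178,35)
E
```

```text
t 12.8 d world [ -17. -251.   63.] | old tool [ -0.3 248.3 -75.6] | rot [-9.24 -0.58 13.52] | new tool [ 58.4 250.4 -35.4]
```

```bash
python3 -m inch '[-1,9,0,-13,0,0,0,-1,9,0,-13,0,0,0,-1,9,10,-13,0,0,0,-1,9,20,-13,0,0,0,-1,-6,31,-4,0,0,0,-1,-6,31,-4,0,0,0,-1,-6,31,-4,0,0,0,-1,-6,31,-4,0,0,0,-1,-6,31,-4,0,0,0,-1,-6,31,-4,0,0,0]'
python3 -m inch '[-1,0,20,0,0,0,0,-1,0,12,0,0,0,0,-1,0,0,0,-1.85,-0.12,2.7,-1,0,0,0,-1.85,-0.12,2.7,-1,0,0,0,-1.85,-0.12,2.7,-1,0,0,0,-1.85,-0.12,2.7,-1,0,0,0,-1.85,-0.12,2.7,-1,0,0,0,0,0,0]'
python3 - <<'E'
from h import *
st,im=snap("wrist","w6");R=Ro.from_quat(st["ee_rot"]).as_matrix()
print(st["joint_pos"],np.arctan2(R[1,0],R[0,0]),st["eef_pos"]-.019*R[:,2])
E
```

```text
time: 13.8
eef_pos: [0.4984, -0.0372, 0.2359]
ee_rot: [0.951, 0.052, 0.304, -0.014]
ft_force: [1.3, -0.8, -2.1]
finger_gap: 0.147
gripper_force: 30.0
time: 14.6
eef_pos: [0.5022, -0.0669, 0.2358]
ee_rot: [0.951, -0.084, 0.298, 0.027]
ft_force: [-0.5, 0.7, -2.2]
finger_gap: 0.15
gripper_force: 30.0
[-0.48656025 -0.56450568  2.28290843  0.23238144  0.851927    1.15792781] -0.17525391249871927 [ 0.4915389  -0.06494521  0.25142775]
```

View pics/w6.png

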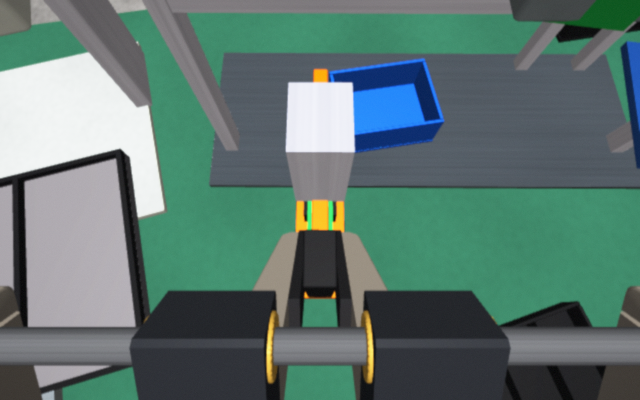

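```bash
python3 - <<'E'
from h import *
im=cv2.cvtColor(cv2.imread("pics/w6.png"),cv2.COLOR_BGR2GRAY).astype(int);st=read_state()
for x in(260,400,480): print(x,im[0:22,x].tolist(),im[178:194,x].tolist())
ex=np.array([.984,-.177,0]);ey=np.array([.177,.984,0])
R=Ro.from_quat(st["ee_rot"]).as_matrix();g=st["eef_pos"]-.019*R[:,2];s=g+.062*ex+[0,0,.018]
for v in(11,12,13):
    a=atz("wrist",(320,v),.224,st);print(v,a,"rail axis - seat along ex",(a-s)@ex+.006)
for v in(185,186,187):
    a=atz("wrist",(430,v),.008,st);print(v,a,"via plate",(a-s)@ex+.055)
b=[atz("wrist",(x,186),.008,st)for x in(240,580)];print("yaw",np.arctan2(b[0][0]-b[1][0],b[0][1]-b[1][1]))
m=np.array([.646,-.241,0]);print("est",(m-s)@ex,(s-m)@ey)
# bar left end underside rail(-58,30,268): pixel of visible lower-left corner
print(atz("wrist",(520,16),.268,st))
E
```

```text
260 [123, 125, 124, 124, 125, 122, 125, 125, 125, 127, 128, 128, 124, 120, 114, 112, 115, 115, 115, 114, 114, 115] [89, 92, 93, 89, 89, 88, 83, 66, 65, 85, 108, 113, 111, 112, 111, 112]
400 [126, 129, 127, 126, 126, 127, 123, 124, 120, 125, 127, 129, 127, 123, 117, 114, 115, 114, 114, 112, 112, 114] [93, 94, 95, 95, 93, 93, 90, 77, 57, 75, 105, 112, 113, 114, 113, 113]
480 [127, 130, 127, 124, 124, 121, 123, 122, 119, 120, 124, 125, 126, 124, 117, 112, 110, 110, 111, 109, 110, 111] [91, 91, 91, 92, 90, 89, 90, 82, 69, 65, 85, 106, 111, 112, 113, 112]
11 [ 0.66903706 -0.09641255  0.224     ] rail axis - seat along ex 0.1241811918715433
12 [ 0.66814837 -0.09625418  0.224     ] rail axis - seat along ex 0.12327868702608172
13 [ 0.66726174 -0.09609617  0.224     ] rail axis - seat along ex 0.1223782728278533
185 [ 0.59530831 -0.22183069  0.008     ] via plate 0.12283110429103952
186 [ 0.59403786 -0.22147123  0.008     ] via plate 0.12151736499687513
187 [ 0.59276987 -0.22111246  0.008     ] via plate 0.12020616023936309
yaw 0.17513485942099388
est 0.12110469873131427 0.14567331560741692
[ 0.60185511 -0.19495176  0.268     ]
```

```bash
python3 -m inch '[-1,8,0,5.7,0,0,0,-1,16.4,0,11.5,0,0,0,-1,16.4,0,11.5,0,0,0,-1,16.4,0,11.5,0,0,0,-1,16.4,0,11.5,0,0,0,-1,16.4,0,11.5,0,0,0,-1,10,0,7,0,0,0,-1,0,0,0,0,0,0,-1,0,0,0,0,0,0]'
python3 - <<'E'
from h import *
st,im=snap("scene","s7");R=Ro.from_quat(st["ee_rot"]).as_matrix()
ex=np.array([.984,-.177,0]);g=st["eef_pos"]-.019*R[:,2];print(g,g+.062*ex+[0,0,.018],np.degrees(np.arcsin(R[2,0])))
cv2.imwrite("pics/s7c.png",cv2.resize(im[80:280,220:420,::-1],(600,600),interpolation=cv2.INTER_CUBIC))
E
```

```text
time: 15.55
eef_pos: [0.6222, -0.0896, 0.2353]
ee_rot: [0.951, -0.084, 0.298, 0.027]
ft_force: [-0.2, -0.8, -2.0]
finger_gap: 0.151
gripper_force: 30.0
[ 0.61149571 -0.08766829  0.2509293 ] [ 0.67250371 -0.09864229  0.2689293 ] 34.76961462487518
```

View pics/s7c.png

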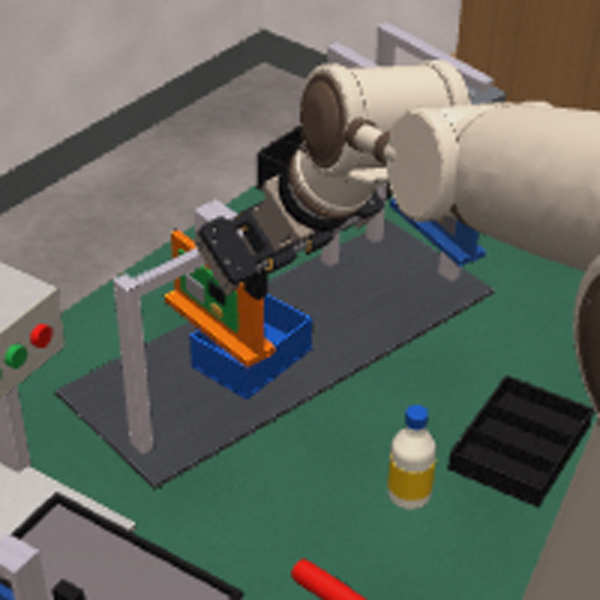

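```bash
python3 -m inch '[-1,-5,0,7,0,0,0,-1,-5,0,7,0,0,0,-1,-4,0,6,0,0,0,-1,-1.7,0,2.5,0,0,0,-1,0,0,0,0,0,0,-1,0,0,0,0,0,0]'
```

```text
time: 16.2
eef_pos: [0.6228, -0.0895, 0.2087]
ee_rot: [0.95, -0.085, 0.298, 0.027]
ft_force: [1.2, -0.5, -2.2]
finger_gap: 0.15
gripper_force: 30.0
```

```bash
python3 -m inch '[-1,-0.9,0,1.2,0,0,0,-1,-0.9,0,1.2,0,0,0,-1,0,0,0,0,0,0,-1,0,0,0,0,0,0]'
```

```text
time: 16.6
eef_pos: [0.6233, -0.0897, 0.2068]
ee_rot: [0.95, -0.085, 0.299, 0.027]
ft_force: [0.6, 0.8, 1.9]
finger_gap: 0.151
gripper_force: 30.0
```

```bash
python3 -m inch '[-1,0,5,0,0,0,0,-1,0,10,0,0,0,0,-1,0,10,0,0,0,0,-1,0,10,0,0,0,0,-1,0,10,0,0,0,0,-1,0,5,0,0,0,0]'; python3 -m inch '[-1,0,5,0,0,0,0,-1,0,10,0,0,0,0,-1,0,10,0,0,0,0,-1,0,10,0,0,0,0,-1,0,10,0,0,0,0,-1,0,5,0,0,0,0,-1,0,0,0,0,0,0]'
python3 - <<'E'
from h import *
st,im=snap("wrist","w8");R=Ro.from_quat(st["ee_rot"]).as_matrix()
ex=np.array([.984,-.177,0]);ey=np.array([.177,.984,0])
g=st["eef_pos"]-.019*R[:,2];s=g+.062*ex+[0,0,.018];m=np.array([.646,-.241,0]);print(s,(s-m)@ex,(s-m)@ey)
print(hsv(im,(50,150,60),(70,255,255)).any(0).nonzero()[0][[0,-1]])
E
```

```text
time: 17.2
eef_pos: [0.6143, -0.1394, 0.2068]
ee_rot: [0.95, -0.085, 0.299, 0.027]
ft_force: [1.2, 3.8, 2.9]
finger_gap: 0.148
gripper_force: 30.0
time: 17.9
eef_pos: [0.6053, -0.189, 0.2067]
ee_rot: [0.95, -0.085, 0.299, 0.028]
ft_force: [-0.8, 1.9, 5.4]
finger_gap: 0.148
gripper_force: 30.0
[ 0.65560149 -0.19804285  0.24028283] 0.0018444515371475337 0.04396930338864065
[306 575]
```

View pics/w8.png

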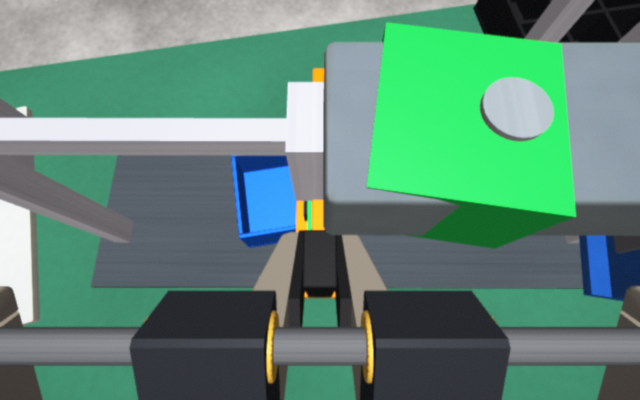

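```bash
python3 - <<'E'
from h import *
st=read_state();R=Ro.from_quat(st["ee_rot"]).as_matrix()
ex=np.array([.9845,-.1755,0]);ey=np.array([.1755,.9845,0])
g=st["eef_pos"]-.019*R[:,2];s=g+.062*ex+[0,0,.018]
for z in (.308,.309):
    q=[atz("wrist",u,z,st)-s for u in [(387,23),(560,43),(574,216),(368,187)]]
    print([(round(a@ex,4),round(a@ey,4)) for a in q],np.mean(q,0)@ey)
for u in[(326,45),(326,200)]: a=atz("wrist",u,.308,st)-s;print("bar end",a@ex,a@ey)
for u in[(495,247),(424,237)]: a=atz("wrist",u,.268,st)-s;print("green bottom",a@ex,a@ey)
E
```

```text
[(np.float64(-0.0039), np.float64(-0.0192)), (np.float64(-0.0112), np.float64(-0.0687)), (np.float64(-0.063), np.float64(-0.0605)), (np.float64(-0.0554), np.float64(-0.0111))] -0.03986438052924956
[(np.float64(-0.0049), np.float64(-0.0189)), (np.float64(-0.0121), np.float64(-0.0678)), (np.float64(-0.0632), np.float64(-0.0598)), (np.float64(-0.0558), np.float64(-0.0109))] -0.03936870192100271
bar end -0.011877714791768676 -0.0010858619192594806
bar end -0.058764241597259216 -0.0006529719502973021
green bottom -0.06301464530882069 -0.060146323056943965
green bottom -0.05941909880801216 -0.03580230232777079
```

```bash
python3 -m inch '[-1,0,5,0,0,0,0,-1,0,10,0,0,0,0,-1,0,10,0,0,0,0,-1,0,10,0,0,0,0,-1,0,5,0,0,0,0,-1,0,2,0,0,0,0,-1,0,0,0,0,0,0,-1,0,0,0,0,0,0]'
python3 - <<'E'
from h import *
im=cv2.imread("pics/scene0.png")[:,:,::-1].copy();m=hsv(im,(50,150,60),(72,255,255))
n,l,s,c=cv2.connectedComponentsWithStats(m)
for i in range(1,n):
    if s[i,4]>3 : print(s[i],c[i])
for r in (m[118:160,312:352]>0).astype(int): print("".join(".#"[v] for v in r))
ey=np.array([.1755,.9845,0]);ex=np.array([.9845,-.1755,0])
st=read_state();R=Ro.from_quat(st["ee_rot"]).as_matrix();g=st["eef_pos"]-.019*R[:,2];S=g+.062*ex+[0,0,.018];S[2]=.24;print(S)
for dy in(-40,-25,0,25,40):
  print(dy,proj("scene",S+ey*dy/1e3+ex*.006),proj("scene",S+ey*dy/1e3-ex*.006),proj("scene",S+ey*dy/1e3-ex*.006-[0,0,.016]))
E
```

```text
time: 18.75
eef_pos: [0.5979, -0.2297, 0.2067]
ee_rot: [0.95, -0.085, 0.299, 0.027]
ft_force: [-0.6, 3.7, 5.1]
finger_gap: 0.151
gripper_force: 30.0
[322 126  22  20 183] [334.89071038 133.89071038]
[320 144   3   3   5] [321.2 145. ]
[222 195   7   8  38] [224.86842105 198.23684211]
[213 202   7   8  41] [216.02439024 205.41463415]
[200 230  18  19  73] [207.95890411 237.71232877]
[215 240  11  16  61] [221.09836066 247.47540984]
........................................
........................................
........................................
........................................
........................................
........................................
........................................
........................................
....................#####...............
...............#.######.................
............#########...................
..........###########......#............
..........###########......##...........
.............##########...#####.........
..............##################........
...............#################........
.........
[... 830 characters left out ...]
.....................
........................................
........................................
........................................
........................................
........................................
[ 0.64819343 -0.23866726  0.24      ]
-40 [333.49718474 138.86120312] [335.9028376  140.39552491] [335.74151156 144.37893963]
-25 [330.17004561 140.47049802] [332.57242503 142.01995827] [332.43419849 146.01158384]
0 [324.55023746 143.18872779] [326.94674025 144.76392765] [326.84807207 148.76915675]
25 [318.83515447 145.9530408 ] [321.22523318 147.55463505] [321.16749164 151.57335657]
40 [315.35935968 147.63423855] [317.74531055 149.25199306] [317.71280379 153.27875185]
```

```bash
python3 -m inch '[-0.6,0,0,0,0,0,0,-0.6,0,0,0,0,0,0,-0.4,0,0,0,0,0,0,0,0,0,0,0,0,0,0.5,0,0,0,0,0,0,0.5,0,0,0,0,0,0,0.5,0,0,0,0,0,0,0.5,0,0,0,0,0,0]'
python3 -m inch '[0.5,0,0,-10,0,0,0,0.5,0,0,-25,0,0,0,0.5,0,0,-30,0,0,0,0.5,0,0,-30,0,0,0,0.5,0,0,0,0,0,0]'
python3 - <<'E'
from h import *
st=read_state();print(st["joint_pos"])
st,im=snap("wrist","w9")
S=np.array([.6482,-.2387,.24]);ey=np.array([.1755,.9845,0]);ex=np.array([.9845,-.1755,0])
print(proj("wrist",S,st))
m=hsv(im,(50,150,60),(72,255,255))
im2=vision.camera("scene");cv2.imwrite("pics/s9.png",im2[:,:,::-1])
cv2.imwrite("pics/c9.png",np.hstack([im[0:300,200:600,::-1],cv2.resize(im2[90:230,270:410,::-1],(300,300),interpolation=cv2.INTER_CUBIC)]))
E
```

```text
time: 19.55
eef_pos: [0.5975, -0.2292, 0.2058]
ee_rot: [0.95, -0.085, 0.298, 0.027]
ft_force: [-0.6, 0.4, -0.2]
finger_gap: 0.701
gripper_force: 0.0
time: 20.05
eef_pos: [0.5444, -0.2208, 0.2893]
ee_rot: [0.949, -0.084, 0.302, 0.03]
ft_force: [-0.3, 0.1, 1.3]
finger_gap: 0.749
gripper_force: 0.0
[-0.7745814  -0.31743831  2.01343802  0.40338897  0.95345464  0.82048965]
[318.81348593 119.60452306]
```

View pics/c9.png

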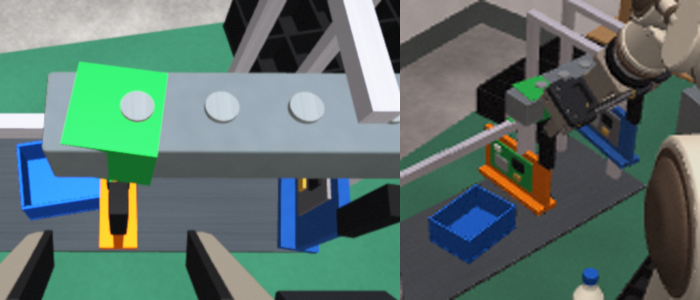

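```bash
python3 - <<'E'
from h import *
for n in("scene0","s9"):
    im=cv2.imread(f"pics/{n}.png")[:,:,::-1].astype(int);e=im[:,:,1]-(im[:,:,0]+im[:,:,2])//2
    print(n,"cols 312..334");
    for r in range(138,152): print(r,e[r,312:335].tolist())
im=cv2.imread("pics/s9.png")[:,:,::-1].astype(int)
for r in range(140,152): print(r,im[r,306:330].mean(1).astype(int).tolist())
E
```

```text
scene0 cols 312..334
138 [-2, -2, -1, -1, 1, 1, -1, 0, 1, 0, 0, 0, 0, 1, 1, 0, -1, -1, 0, 2, -1, -1, -1]
139 [-1, -1, 0, -3, -1, 0, 1, 1, 0, 0, 1, 0, -1, 1, 1, -1, -1, -1, 0, 1, 0, -1, -1]
140 [-2, -1, -1, -1, -2, -3, -2, -1, 0, 0, 1, 0, 0, 0, 1, -1, 0, 0, 1, -1, -1, 0, 0]
141 [-1, -3, -2, -2, -1, -3, -2, -1, -1, 1, 0, 1, 0, -1, 0, 0, 1, 0, 0, 1, 0, -2, 0]
142 [-6, -2, -1, -2, -1, -2, -2, -2, -1, -1, 0, 0, 0, 1, 1, 1, 0, 1, 1, -1, -1, 1, 1]
143 [2, 1, -1, 2, -3, 1, 0, -1, 0, 0, 0, 0, 0, 0, -1, 0, 0, 0, 0, 0, 1, 0, 1]
144 [-3, -2, 0, 1, -1, 0, -3, 3, 28, 53, 26, 0, 0, 0, 1, 0, 1, 0, -1, 1, 0, 0, 0]
145 [-3, -3, 0, -2, 0, 1, 1, 24, 85, 112, 109, 52, -1, 1, 0, -1, 0, 0, 0, 0, 1, 0, 1]
146 [35, 16, -4, -2, -1, -1, -3, -6, -5, 74, 108, 51, 10, 0, 0, 0, -1, 0, -1, 0, 1, 1, 28]
147 [36, 36, 35, 16, -2, -6, -12, -11, -11, -8, -3, -5, -3, -5, -3, -1, -1, 0, 0, -2, -2, 24, 3]
148 [36, 32, 13, 10, -12, -11, -11, -11, -8, -8, -5, -5, -5, -4, -3, 38, 11, 0, -1, -4, -4, -4, 1]
149 [13, 11, -11, -10, -11, -11, -7, -6, -5, -5, -5, -5, -5, -4, 25, 23, -5, -4, -5, -6, -5, -3, -1]
150 [-10, -11, -12, -
[... 2038 characters left out ...]
66, 71]
146 [79, 79, 79, 78, 79, 78, 76, 44, 15, 19, 15, 12, 40, 145, 177, 104, 97, 119, 84, 73, 62, 63, 64, 70]
147 [79, 78, 78, 78, 82, 99, 89, 78, 77, 43, 27, 105, 180, 182, 183, 179, 144, 144, 104, 103, 78, 68, 63, 71]
148 [80, 80, 79, 72, 123, 120, 119, 103, 129, 133, 180, 181, 184, 182, 147, 147, 111, 109, 108, 107, 105, 83, 75, 77]
149 [80, 79, 79, 60, 70, 110, 152, 153, 181, 182, 184, 182, 146, 113, 110, 111, 107, 106, 106, 104, 105, 106, 105, 106]
150 [79, 80, 79, 65, 122, 127, 182, 184, 184, 181, 147, 113, 111, 108, 108, 105, 107, 106, 87, 105, 107, 106, 109, 107]
151 [80, 85, 134, 179, 181, 181, 184, 184, 146, 113, 111, 108, 108, 108, 106, 107, 93, 91, 60, 105, 106, 107, 109, 107]
```

```bash
python3 -m inch '[0.5,0,0,-20,0,0,0,0.5,0,0,0,0,0,0,0.5,0,0,0,0,0,0,0.5,0,0,0,0,0,0,0.5,0,0,0,0,0,0,0.5,0,0,0,0,0,0]'
python3 - <<'E'
from h import *
st,im=snap("wrist","w10")
S=np.array([.6482,-.2387,.24]);ey=np.array([.1755,.9845,0]);ex=np.array([.9845,-.1755,0]);ez=np.array([0,0,1])
P=lambda x,y,z:(S+ex*x/1e3+ey*y/1e3+ez*(z-146)/1e3)
for n,c in(("tabtop front",(-75,0,150)),("foot FL",(-71,20,10)),("foot FR",(-71,-20,10)),("foot FL0",(-71,20,0)),("tab bottom",(-75,0,90))): print(n,proj("wrist",P(*c),st).round(1),proj("scene",P(*c)).round(1))
for o in outline_of("wrist","carrier")[:1]: print(o["confidence"],o["bbox"])
m=hsv(im,(8,150,100),(20,255,255));m[300:]=0
n,l,s,c=cv2.connectedComponentsWithStats(m);i=1+s[1:,4].argmax();print("orange",s[i])
im2=vision.camera("scene");m=hsv(im2,(8,150,100),(20,255,255));n,l,s,c=cv2.connectedComponentsWithStats(m)
for i in range(1,n):
    if s[i,4]>40:print("scene orange",s[i])
print("scene foot",[proj("scene",P(x,y,0)).round(1).tolist() for x in(-71,79) for y in(-20,20)])
for c in ("scene","wrist"):
  for o in outline_of(c,"carrier_grip")[:1]: print(o["bbox"])
E
```

```text
time: 20.75
eef_pos: [0.5328, -0.2173, 0.2993]
ee_rot: [0.95, -0.085, 0.298, 0.027]
ft_force: [-0.0, -0.2, -0.5]
finger_gap: 0.75
gripper_force: 0.0
tabtop front [321.4 201.3] [341.2 153.1]
foot FL [302.1 237.3] [334.4 188.5]
foot FR [339.1 237.2] [343.  183.7]
foot FL0 [302.5 239.2] [334.3 190.8]
tab bottom [321.  222.4] [340.5 168. ]
0.83 [303.8, 167.7, 34.3, 74.7]
orange [302 167  37  72 389]
scene orange [307 157  36  34 415]
scene foot [[342.9, 186.0], [334.3, 190.8], [314.8, 165.9], [306.4, 170.2]]
[304.5, 147.5, 40.0, 43.9]
[302.8, 168.0, 38.7, 68.7]
```

```bash
python3 -c "
from rig import job;print(job.job_done())"
```

```text
the job is handed in; nothing more can be done
None
```

I handed the job in at about 21 s; no verdict came back. The tray is out at its stop. The orange carrier hangs straight on the rail, with its hook within about 5 mm of the green band's centre by indirect measurement, because the bar hid most of the rail band. I never touched the blue carriers or the bystanders, though joint 2 read 0.005 rad past its lower limit around 3.3 s.

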